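Swing the shared microscope's eyepiece round to the partner's place

TASK

My turn at the microscope is over: swing its eyepiece round for my partner, so that it points straight over the middle of the teal notebook, which marks the partner's seat. Push the slanting eyepiece tube round sideways with one fingertip, without gripping it, and leave everything else on the bench as it lies.

Things in the scene. Friction and masses are not known exactly. Their poses are not given: they have to be found in the camera images.
- microscope_head (a joint): Swivel of the microscope's black eyepiece head about an upright axis. 0: eyepiece points along the microscope's -x, over the back of its arm; grows counterclockwise seen from above (from the robot's side towards its right, -y). Stops at +-2.97 rad; starts between -0.5 and 0.5. Stays where left; friction 0.35 N m, about 4 N sideways at the eyepiece.
- microscope: Cream school microscope, 216 x 126 x 359 mm, in front of the robot (a second one at the far right plays no part). Origin: middle of the base's underside; +x from the arm to the stage, z up. Stands firm: cannot slide or tip. All but its head is below z = 0.246.
- head_axis (a point): A point on the upright swivel axis, at z = 0.30, 48 mm ahead (+x) of the microscope's origin. Turns with the head: its -x axis is the level direction in which the eyepiece points, z up.
- eyepiece (a point): Middle of the eyepiece, a black cylinder 30 mm in diameter rising outwards at the end of the slanting tube: 90 mm level from the swivel axis, z = 0.341. It reaches 73 to 106 mm from the axis, z = 0.324 to 0.358. Under and inward of it the tube and head go down to z = 0.24, up to 34 mm to either side near the axis. The head turns clear of everything.
- teal_notebook: Teal notebook, 210 x 152 x 16 mm, lying flat to the left or right of the microscope; it marks the partner's seat. Origin: middle of its underside. Loose.
- red_notebook: Red notebook, 210 x 152 x 15 mm, lying flat on the other side of the microscope. Origin: middle of its underside. Loose, to be left alone.
- slide_box: Closed blue slide box, 98 x 165 x 34 mm, behind on the right. Origin: middle of the underside. To be left alone.
- specimen_jar: White specimen jar, 56 mm in diameter, 72 mm tall, behind, right of the microscope. Origin: middle of the underside. To be left alone.
- petri_dish: Round lidded dish, 61 mm in diameter, 15 mm high, right of the microscope. Origin: middle of the underside. To be left alone.
- red_dropper: Amber dropper bottle, 33 mm in diameter, 100 mm tall, behind, right of the microscope. Origin: middle of the underside. To be left alone.
- lens_tissue: Booklet of lens tissue, 66 x 104 x 8 mm, behind the microscope. Origin: middle of the underside. To be left alone.
- timer: Small white countdown timer with three keys, 55 x 66 x 34 mm, on the right. Origin: middle of the underside. To be left alone.

How it is judged (in metres and radians):
On the way:
1. the eyepiece has been swung round and points over the teal notebook (y of teal_notebook in the frame of head_axis between -0.06 and 0.06 m and x of teal_notebook in the frame of head_axis below -0.1 m), for 0.2 s.
At the end, for the whole second after the job is handed in: The eyepiece points over the teal notebook: the level line from the swivel axis through the eyepiece passes within 60 mm of the notebook's middle, on the eyepiece's side, and the head is at rest (all of step 1 and velocity of joint microscope_head between -0.03 and 0.03 rad/s); the robot touches nothing.
It fails at once if the microscope is gripped or pushed with more than 30 N (contact force between the fingers and microscope above 30 N).
It fails at once if the microscope is pushed with the arm or the gripper's body instead of a finger (contact force between the arm and microscope above 3 N).
It fails at once if a notebook is moved more than 20 mm (distance of any of teal_notebook, red_notebook from where it was at the start of the episode above 0.02 m).
It fails at once if another thing on the bench is moved more than 20 mm (distance of any of slide_box, specimen_jar, petri_dish, red_dropper, lens_tissue, timer from where it was at the start of the episode above 0.02 m).
It also fails if it takes over 35 s, if anything falls off the work surface, if the arm or the gripper's body presses on something with over 40 N, if the wrist force passes 120 N, or if a joint passes its speed limit or range.

ROBOT

A 6-joint arm with a two-finger parallel gripper is mounted at the origin on a cart in front of the work surface, level with it; the furniture and walls round the work are solid. World frame = base frame: x ahead of the robot, y to its left, z up, the work surface at z = 0. Lengths are in m, angles in degrees, forces in N, time in s.
With the tool pointing down it reaches from about 0.425 to 0.95 m from the base axis. Payload 3.5 kg.
Tool frame: the origin (TCP) lies midway between the tips of the shut fingers; the grasp point (between the pads) lies env.hold_point_z behind it (env.hold_point_z is the distance from the TCP to the grasp point, in m); y points along the fingers, x is the direction in which the jaws open and shut, and the axes are right-handed (so a half turn about y gives the same grasp; the last joint's range is limited). The gripper opens to 85 mm and grips with 20 to 120 N. Pads are 22 mm wide; open, the fingers measure 114 mm over their backs; the gripper's body (76 mm by 85 mm) begins 54 mm behind the grasp point. The pads swing forward as they close: fully open they stand 13 mm farther back than shut.
Start: joints at [-84.511, 16.404, 90.338, -0, 73.258, -8.594], TCP at [0.164, -0.655, 0.231] pointing down, gripper open.
Joint ranges: [-158.93, 158.93], [-51.34, 127.21], [12.03, 142.37], [-87.48, 267.48], [13.55, 161.25], [-162.69, 162.69]. Speed limits (degrees/s): [159.86, 159.86, 180, 180, 180, 180].

INTERFACE

Orientations are given as a 3x3 rotation matrix whose columns are the frame's x, y, z axes.
In Python, from plant import env gives the robot as it stands. The module is installed in compiled form; this text tells all that it offers.
- The arm moves only by the tool move_arm, never from a script. Its argument "rows" is a list of rows, each a list of 3 entries, a list of its own where there are three numbers: the shift along the tool's x, y, z in cm, then the turn, a rotation vector about the tool's x, y, z in degrees, then the closure in counts, from 0 (fully open) to 255 (shut). In form: [[[dx, dy, dz], [rx, ry, rz], hand], ...]. A call has 1 to 20 rows; each row is the pose to reach, as a shift and turn from the pose commanded when the call began, along the tool's axes at that moment; what a row does not reach only later rows make up. A row lasts 1/12 s, in which the tool goes at most 41.7 mm and 7.16 degrees, less where a joint would pass 70% of its speed; a pose out of reach is approached as far as the arm can. A call with a gripper value outside its range is refused whole. The fingers move at their own pace and stop on an object; the grip force is fixed at half the most. Time passes only in rows, so rows that repeat a pose let the fingers close. It gives the time, the measured TCP pose, the force and the opening at its end, in the units of the state.
- env.state(): the state, without advancing time (a new reading comes with each control period).
- env.camera(name): name is "side" or "top"; returns (picture, depth): 384x512x3 uint8, blue, green, red; 384x512 float32, m along the optical axis (not along the pixel's ray), 0 where there is no reading.
- env.get_calibration(name): a dict with "camera_matrix" (3x3 intrinsics, pixels), "dist" ([k1, k2, p1, p2, k3] as OpenCV has them; the pictures are not rectified), "rvec" (rotation vector, rad) and "tvec" (3), from world to camera coordinates, as OpenCV has them. Camera axes: x right, y down, z forward; pixel columns grow to the right and rows downward; lengths in m; the calibration is good to about 2 mm. A picture is of the moment at which its call begins. get_calibration takes no time and is no camera call.
- env.hand_in(): hands the job in, once; it reports no verdict.
Trained networks look in the newest picture that a camera, given by its name, has taken for a name from the list of things; names that differ only in an ending like _2 or _b are one class to them, and where a whole thing is asked for, a point or a joint stands for the part that bears it (a point fixed in the world has none). Each returns a list of dicts, best first, with "p" (0 to 1); they miss things now and then, are a little off and sometimes report something else, mostly with a low value. They report only what shows in the picture. A call takes as long as a camera call.
- env.find_in(camera, thing): "centre" ([x, y, z] in m, in the coordinates of the camera as it stood for that picture, good to about 4 mm: the middle of the surface that is visible of it).
- env.masks_of(camera, thing): "pixels" (384x512 bool, what is visible of it).
The state is a dict: "clock": time; "joint_positions": joint angles; "qd": joint speeds; "tau": joint torques, N m; "tcp_pos": TCP position; "tcp_rot": TCP orientation; "wrist_force": force on the tool from outside, world axes, zero at the start; "wrist_torque": the same for the moment, N m; "finger_gap": finger opening in m.
Only numpy, scipy, OpenCV 4.12 (cv2) and the standard library are available. Lean on these libraries where they do the work, as an engineer would, in place of code of your own. Each camera call takes 0.05 s, during which the arm holds its last target.

## Working session

There is one attempt and no reset: what is moved stays moved. The work goes in short steps, Python scripts to look and compute and a tool call to move; the robot and the scene stay as the last step left them, time stands still between calls to the robot, and variables do not carry over. Pictures are saved under pics/ and viewed, and the job is handed in when it is done.

Besides the shell and the picture viewer there is one more tool, called after "Request:" as name(argument=value, ...) on one line, values as JSON. move_arm: Moves the arm, as the interface text tells. Its arguments: {"type":"object","properties":{"rows":{"type":"array"}},"required":["rows"]}

```bash
mkdir -p pics
cat > h.py <<'E'
import numpy as np, cv2
from plant import env
def cal(n):
    c=env.get_calibration(n); R=cv2.Rodrigues(np.array(c["rvec"],float))[0]
    return np.array(c["camera_matrix"]),np.array(c["dist"]),R,np.array(c["tvec"],float).reshape(3)
def w(n,p):
    K,d,R,t=cal(n); return (np.asarray(p)-t)@R
def pts(n,depth,mask):
    K,d,R,t=cal(n); v,u=np.nonzero(mask&(depth>0)); 
    xy=cv2.undistortPoints(np.stack([u,v],1).astype(np.float64)[:,None],K,d)[:,0]
    z=depth[v,u]; return (np.c_[xy*z[:,None],z]-t)@R
E
python3 - <<'E'
from h import *
for n in("top","side"):
    im,d=env.camera(n); cv2.imwrite(f"pics/{n}0.png",im); np.save(f"{n}0.npy",d)
    for th in("teal_notebook","red_notebook","microscope","eyepiece"):
        r=env.find_in(n,th); print(n,th,[(np.round(w(n,x["centre"]),3),round(x["p"],2)) for x in r[:3]])
s=env.state();print(s["clock"],s["tcp_pos"],s["tcp_rot"],s["wrist_force"],env.hold_point_z)
E
```

```text
top teal_notebook [(array([ 0.342, -0.389,  0.012]), 0.69)]
top red_notebook [(array([0.342, 0.434, 0.011]), 0.64)]
top microscope [(array([0.509, 0.181, 0.161]), 0.92)]
top eyepiece [(array([0.544, 0.185, 0.303]), 0.57)]
side teal_notebook [(array([ 0.316, -0.368,  0.015]), 0.82)]
side red_notebook []
side microscope [(array([0.511, 0.172, 0.147]), 0.72)]
side eyepiece [(array([0.532, 0.169, 0.298]), 0.92)]
0.5 [ 0.16430424 -0.6546621   0.23128389] [[ 2.43385305e-01  1.12074376e-05  9.69929685e-01]
 [-9.69929683e-01  6.83505215e-05  2.43385304e-01]
 [-6.35674742e-05 -9.99999998e-01  2.75059389e-05]] [-0.17189942  0.57529843 -0.21464189] 0.0187
```

View images.

View pics/top0.png

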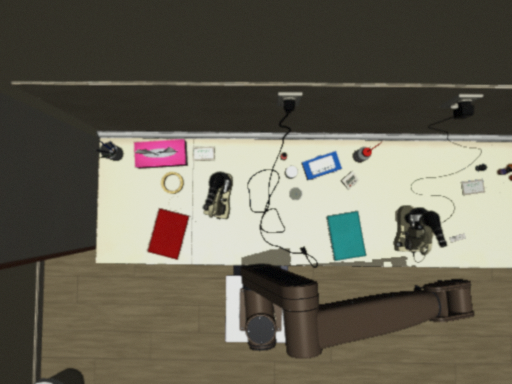

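View pics/side0.png

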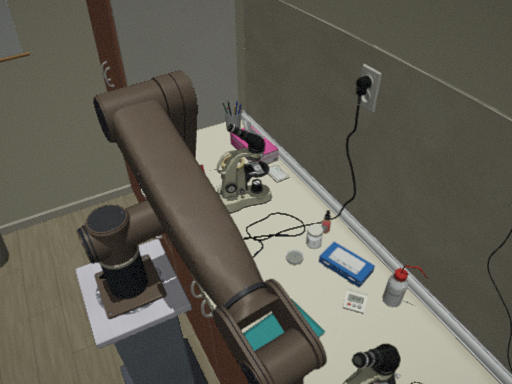

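Run:
```python
from h import *
for n in("top","side"):
    d=np.load(f"{n}0.npy")
    for th in("teal_notebook","microscope","eyepiece"):
        r=env.masks_of(n,th)
        if not r: print(n,th,"none");continue
        m=r[0]["pixels"]; P=pts(n,d,m)
        print(n,th,round(r[0]["p"],2),m.sum(),np.round(np.percentile(P,[1,50,99],axis=0),3).tolist())
        if th=="eyepiece":
            for a in np.arange(.23,.37,.015):
                q=P[(P[:,2]>a)&(P[:,2]<a+.015)]
                if len(q)>3: print(round(a,3),len(q),q.mean(0).round(3),q.min(0).round(3),q.max(0).round(3))
        if th=="teal_notebook":
            q=P[abs(P[:,2]-.016)<.008][:,:2].astype(np.float32); print(cv2.minAreaRect(q))
```

```text
top teal_notebook 0.82 1469 [[0.238, -0.469, -0.0], [0.343, -0.389, 0.01], [0.449, -0.308, 0.02]]
((0.3431980013847351, -0.38879919052124023), (0.20866747200489044, 0.1493714302778244), 9.624141693115234)
top microscope 0.78 1078 [[0.417, 0.137, 0.007], [0.508, 0.178, 0.159], [0.611, 0.249, 0.354]]
top eyepiece 0.85 384 [[0.469, 0.151, 0.006], [0.543, 0.186, 0.299], [0.598, 0.25, 0.357]]
0.23 9 [0.528 0.173 0.236] [0.488 0.156 0.23 ] [0.549 0.194 0.244]
0.245 15 [0.561 0.165 0.254] [0.508 0.15  0.248] [0.599 0.211 0.26 ]
0.26 42 [0.576 0.173 0.268] [0.539 0.153 0.26 ] [0.598 0.209 0.274]
0.275 62 [0.572 0.178 0.283] [0.541 0.156 0.275] [0.593 0.206 0.29 ]
0.29 73 [0.555 0.18  0.297] [0.513 0.162 0.29 ] [0.58  0.204 0.305]
0.305 53 [0.531 0.188 0.313] [0.497 0.175 0.305] [0.555 0.206 0.32 ]
0.32 44 [0.512 0.191 0.327] [0.473 0.18  0.321] [0.531 0.207 0.335]
0.335 47 [0.486 0.196 0.342] [0.466 0.183 0.335] [0.507 0.211 0.349]
0.35 26 [0.482 0.198 0.354] [0.473 0.188 0.35 ] [0.491 0.21  0.363]
side teal_notebook 0.92 1073 [[0.177, -0.624, 0.002], [0.31, -0.365, 0.014], [0.452, -0.314, 0
[... 210 characters left out ...]
 eyepiece 0.88 444 [[0.468, 0.145, 0.243], [0.539, 0.169, 0.292], [0.589, 0.196, 0.356]]
0.23 7 [0.552 0.158 0.243] [0.537 0.149 0.24 ] [0.563 0.179 0.245]
0.245 58 [0.554 0.158 0.253] [0.535 0.144 0.245] [0.595 0.188 0.26 ]
0.26 70 [0.558 0.157 0.268] [0.53  0.141 0.26 ] [0.594 0.188 0.275]
0.275 75 [0.557 0.161 0.283] [0.525 0.149 0.275] [0.588 0.177 0.29 ]
0.29 71 [0.544 0.169 0.297] [0.509 0.158 0.29 ] [0.579 0.18  0.305]
0.305 52 [0.524 0.173 0.312] [0.495 0.164 0.305] [0.549 0.188 0.319]
0.32 48 [0.506 0.179 0.327] [0.48 0.17 0.32] [0.529 0.187 0.335]
0.335 44 [0.483 0.186 0.342] [0.464 0.179 0.335] [0.505 0.202 0.35 ]
0.35 19 [0.476 0.189 0.354] [0.47  0.183 0.351] [0.485 0.205 0.358]
```

```bash
cat >> h.py <<'E'
def rel(wps,p0,R0):
    # wps: (x,y,z,yaw of tool x deg or None) -> shift cm and rotvec deg in tool axes
    yaw0=np.degrees(np.arctan2(R0[1,0],R0[0,0]))
    for x,y,z,yw in wps:
        d=R0.T@(np.array([x,y,z])-p0)*100
        a=0 if yw is None else (yw-yaw0+180)%360-180
        print([x,y,z],d.round(1),(R0.T@np.array([0,0,a])).round(1))
E
python3 - <<'E'
from h import *
d=np.load("top0.npy"); m=env.masks_of("top","microscope")[0]["pixels"]; P=pts("top",d,m)
for lo,hi in((-.01,.05),(.05,.2)):
    q=P[(P[:,2]>lo)&(P[:,2]<hi)]; print(len(q),q.min(0).round(3),q.max(0).round(3),cv2.minAreaRect(q[:,:2].astype(np.float32)))
m=env.masks_of("top","eyepiece")[0]["pixels"]; P=pts("top",d,m); q=P[P[:,2]>.29]
l=cv2.fitLine(q[:,:2].astype(np.float32),cv2.DIST_HUBER,0,.01,.01).ravel();print(l,np.degrees(np.arctan2(l[1],l[0])))
s=env.state();p0=s["tcp_pos"];R0=s["tcp_rot"];print(s["clock"],s["joint_positions"])
rel([(.164,-.655,.42,None),(.35,-.5,.42,None),(.5,-.35,.42,None),(.52,0,.42,None),(.494,.262,.42,-100),(.494,.262,.325,-100)],p0,R0)
E
```

```text
203 [ 0.413  0.136 -0.008] [0.623 0.259 0.05 ] ((0.5061907172203064, 0.16490258276462555), (0.10139297693967819, 0.21728862822055817), 61.08060073852539)
381 [0.419 0.135 0.05 ] [0.616 0.262 0.199] ((0.5173368453979492, 0.18894508481025696), (0.11048540472984314, 0.19556346535682678), 71.63034057617188)
[ 0.9792377  -0.20271544  0.52064806  0.18865998] -11.695795
0.9 [-8.45118673e+01  1.64025906e+01  9.03392681e+01  1.53228864e-03
  7.32580731e+01 -8.59328016e+00]
[0.164, -0.655, 0.42] [  0.  -18.9  -0. ] [0. 0. 0.]
[0.35, -0.5, 0.42] [-10.5 -18.9  21.8] [0. 0. 0.]
[0.5, -0.35, 0.42] [-21.4 -18.9  40. ] [0. 0. 0.]
[0.52, 0, 0.42] [-54.8 -18.9  50.4] [0. 0. 0.]
[0.494, 0.262, 0.42] [-80.9 -18.9  54.3] [-0.  24.1 -0. ]
[0.494, 0.262, 0.325] [-80.9  -9.4  54.3] [-0.  24.1 -0. ]
```

Request:
move_arm(rows=[[[0,-4,0],[0,0,0],255],[[0,-8,0],[0,0,0],255],[[0,-12,0],[0,0,0],255],[[0,-16,0],[0,0,0],255],[[0,-18.9,0],[0,0,0],255],[[-2,-18.9,3.5],[0,0,0],255],[[-3.6,-18.9,7.2],[0,0,0],255],[[-5.2,-18.9,10.8],[0,0,0],255],[[-7,-18.9,14.4],[0,0,0],255],[[-8.7,-18.9,18],[0,0,0],255],[[-10.5,-18.9,21.8],[0,0,0],255],[[-12.3,-18.9,24.8],[0,0,0],255],[[-14.1,-18.9,27.8],[0,0,0],255],[[-16,-18.9,31],[0,0,0],255],[[-17.8,-18.9,34],[0,0,0],255],[[-19.6,-18.9,37],[0,0,0],255],[[-21.4,-18.9,40],[0,0,0],255],[[-21.4,-18.9,40],[0,0,0],255]])

```text
clock: 2.4
tcp_pos: [0.5036, -0.3453, 0.4205]
tcp_rot: [[0.25, 0.002, 0.968], [-0.968, 0.002, 0.25], [-0.001, -1.0, 0.003]]
wrist_force: [-0.6, -0.8, -0.4]
finger_gap: 0.0004
```

Request:
move_arm(rows=[[[-3.7,0,1.2],[0,0,0],255],[[-7.4,0,2.3],[0,0,0],255],[[-11.1,0,3.5],[0,0,0],255],[[-14.8,0,4.6],[0,0,0],255],[[-18.5,0,5.8],[0,0,0],255],[[-22.2,0,7],[0,0,0],255],[[-25.9,0,8.1],[0,0,0],255],[[-29.6,0,9.3],[0,0,0],255],[[-33.4,0,10.4],[0,0,0],255],[[-37,0,11],[0,4,0],255],[[-40.8,0,11.5],[0,8,0],255],[[-44.5,0,12.1],[0,12,0],255],[[-48.3,0,12.6],[0,16,0],255],[[-52,0,13.2],[0,20,0],255],[[-55.7,0,13.7],[0,24,0],255],[[-59.5,0,14.3],[0,24,0],255],[[-59.5,0,14.3],[0,24,0],255],[[-59.5,0,14.3],[0,24,0],255]])

```text
clock: 3.9
tcp_pos: [0.4937, 0.2633, 0.4201]
tcp_rot: [[-0.169, -0.0, 0.986], [-0.986, -0.001, -0.169], [0.001, -1.0, -0.0]]
wrist_force: [-0.1, -1.2, 0.0]
finger_gap: -0.0001
```

Run:
```python
from h import *
for n in("top","side"):
    im,d=env.camera(n); cv2.imwrite(f"pics/{n}1.png",im); np.save(f"{n}1.npy",d)
a,b=cv2.imread("pics/top1.png"),cv2.imread("pics/side1.png")
cv2.imwrite("pics/c1.png",np.hstack([cv2.resize(a[130:280,160:310],(400,400)),cv2.resize(b[60:260,150:350],(400,400))]))
s=env.state();print(s["clock"],s["joint_positions"],s["tcp_pos"],s["wrist_force"]);p0=s["tcp_pos"];R0=s["tcp_rot"]
print(R0.round(3))
A=np.array([.572,.180])
L=[]
for th in (169,180,190,200,210,220,230,240,248,252):
    t=np.radians(th);u=np.array([np.cos(t),np.sin(t)]);v=np.array([-u[1],u[0]])
    c=A+.09*u-.0295*v; L.append((*c.round(4),.325,th+90))
rel(L,p0,R0)
```

```text
4.0 [ 1.74941516e+01 -2.93504369e+00  9.21846068e+01 -4.13260042e-02
  9.07555777e+01  1.17426804e+02] [0.49429822 0.26140083 0.42031888] [ 0.44090662 -0.02752935 -0.26195742]
[[-0.172  0.     0.985]
 [-0.985 -0.001 -0.172]
 [ 0.001 -1.     0.   ]]
[np.float64(0.4893), np.float64(0.2261), 0.325] [3.6 9.5 0.1] [-0.   1.1 -0. ]
[np.float64(0.482), np.float64(0.2095), 0.325] [ 5.3  9.5 -0.3] [ 0.  -9.9  0. ]
[np.float64(0.4782), np.float64(0.1934), 0.325] [ 7.   9.5 -0.4] [  0.  -19.9   0. ]
[np.float64(0.4773), np.float64(0.1769), 0.325] [ 8.6  9.5 -0.2] [  0.  -29.9   0. ]
[np.float64(0.4793), np.float64(0.1605), 0.325] [10.2  9.5  0.3] [  0.  -39.9   0. ]
[np.float64(0.4841), np.float64(0.1447), 0.325] [11.7  9.5  1. ] [  0.  -49.9   0. ]
[np.float64(0.4916), np.float64(0.13), 0.325] [13.   9.5  2. ] [  0.  -59.9   0. ]
[np.float64(0.5015), np.float64(0.1168), 0.325] [14.1  9.5  3.2] [  0.  -69.9   0. ]
[np.float64(0.5109), np.float64(0.1076), 0.325] [14.9  9.5  4.3] [  0.1 -77.9   0. ]
[np.float64(0.5161), np.float64(0.1035), 0.325] [15.2  9.5  4.9] [  0.1 -81.9   0. ]
```

View pics/c1.png

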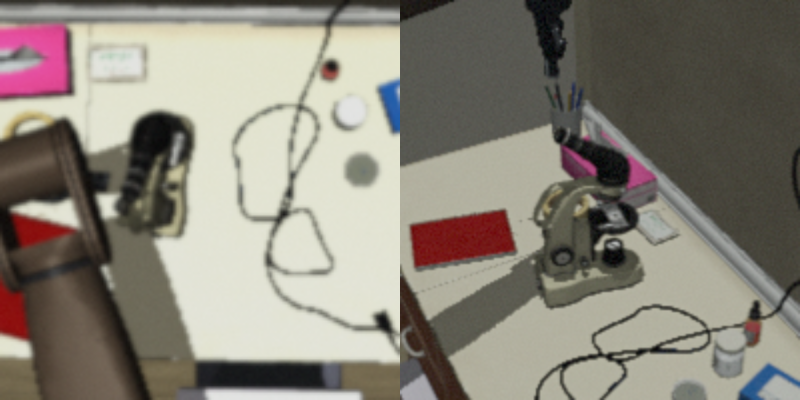

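Request:
move_arm(rows=[[[0,3,0],[0,0,0],255],[[0,6,0],[0,0,0],255],[[0,9,0],[0,0,0],255],[[0,9.5,0],[0,0,0],255],[[0.5,9.5,0],[0,0,0],255],[[1,9.5,0],[0,0,0],255],[[1.5,9.5,0],[0,0,0],255],[[2,9.5,0],[0,0,0],255],[[2.4,9.5,0],[0,0,0],255],[[2.8,9.5,0],[0,0,0],255],[[3.2,9.5,0],[0,0,0],255],[[3.6,9.5,0],[0,0,0],255],[[4,9.5,-0.1],[0,-2.5,0],255],[[4.5,9.5,-0.2],[0,-5,0],255],[[4.9,9.5,-0.3],[0,-7.5,0],255],[[5.3,9.5,-0.3],[0,-10,0],255]])

```text
clock: 5.33
tcp_pos: [0.4814, 0.2117, 0.3256]
tcp_rot: [[0.004, -0.001, 1.0], [-1.0, 0.004, 0.004], [-0.004, -1.0, -0.001]]
wrist_force: [-1.4, 4.9, 0.6]
finger_gap: 0.0006
```

Run:
```python
from h import *
for n in("top","side"):
    im,d=env.camera(n); cv2.imwrite(f"pics/{n}2.png",im); np.save(f"{n}2.npy",d)
a,b=cv2.imread("pics/top2.png"),cv2.imread("pics/side2.png")
cv2.imwrite("pics/c2.png",np.hstack([cv2.resize(a[130:280,160:310],(400,400)),cv2.resize(b[60:260,150:350],(400,400))]))
s=env.state();print(s["clock"],s["tcp_pos"],s["wrist_force"]);p0=s["tcp_pos"];R0=s["tcp_rot"]
print(R0.round(3))
for n in("top","side"):
    r=env.masks_of(n,"eyepiece")
    if r:
        P=pts(n,np.load(n+"2.npy"),r[0]["pixels"]);q=P[(P[:,2]>.335)&(P[:,2]<.36)];print(n,len(q),np.median(q,0).round(3))
A=np.array([.572,.180])
L=[]
for th in np.arange(180,255,4):
    t=np.radians(th);u=np.array([np.cos(t),np.sin(t)]);v=np.array([-u[1],u[0]])
    c=A+.09*u-.0295*v; L.append((*c.round(4),.325,th+90))
rel(L,np.array([.482,.2095,.325]),R0)
```

```text
5.4333 [0.48143007 0.21107855 0.3255329 ] [-2.02420526  3.44612924  0.77736248]
[[ 0.001 -0.001  1.   ]
 [-1.     0.002  0.001]
 [-0.002 -1.    -0.001]]
top 0 [nan nan nan]
side 80 [0.478 0.171 0.346]
[np.float64(0.482), np.float64(0.2095), 0.325] [0. 0. 0.] [0.  0.1 0. ]
[np.float64(0.4802), np.float64(0.2032), 0.325] [ 0.6 -0.  -0.2] [-0.  -3.9 -0. ]
[np.float64(0.4788), np.float64(0.1967), 0.325] [ 1.3 -0.  -0.3] [-0.  -7.9 -0. ]
[np.float64(0.4778), np.float64(0.1901), 0.325] [ 1.9 -0.  -0.4] [ -0.  -11.9  -0. ]
[np.float64(0.4774), np.float64(0.1835), 0.325] [ 2.6 -0.  -0.5] [ -0.  -15.9  -0. ]
[np.float64(0.4773), np.float64(0.1769), 0.325] [ 3.3 -0.  -0.5] [ -0.  -19.9  -0. ]
[np.float64(0.4778), np.float64(0.1703), 0.325] [ 3.9 -0.  -0.4] [ -0.1 -23.9  -0. ]
[np.float64(0.4787), np.float64(0.1638), 0.325] [ 4.6 -0.  -0.3] [ -0.1 -27.9  -0. ]
[np.float64(0.48), np.float64(0.1573), 0.325] [ 5.2 -0.  -0.2] [ -0.1 -31.9  -0. ]
[np.float64(0.4818), np.float64(0.151), 0.325] [ 5.8 -0.  -0. ] [ -0.1 -35.9  -0. ]
[np.float64(0.4841), np.float64(0.1447), 0.325] [ 6.5 -0.   0.2] [ -0.1 -39.9  -0. ]
[np.float64(0.4868), np.float64(0.1387), 0.325] [ 7.1 -0.   0.5] [ -0.1 -43.9  -0. ]
[np.float64(0.4899), np.float64(0.1329), 0.325] [ 7.7 -0.   0.8] [ -0.1 -47.9  -0. ]
[np.float64(0.4933), np.float64(0.1272), 0.325] [ 8.2 -0.   1.1] [ -0.1 -51.9  -0. ]
[np.float64(0.4972), np.float64(0.1219), 0.325] [ 8.8 -0.   1.5] [ -0.1 -55.9  -0.1]
[np.float64(0.5015), np.float64(0.1168), 0.325] [ 9.3 -0.   1.9] [ -0.1 -59.9  -0.1]
[np.float64(0.506), np.float64(0.112), 0.325] [ 9.8 -0.   2.4] [ -0.2 -63.9  -0.1]
[np.float64(0.5109), np.float64(0.1076), 0.325] [10.2 -0.   2.9] [ -0.2 -67.9  -0.1]
[np.float64(0.5161), np.float64(0.1035), 0.325] [10.6 -0.   3.4] [ -0.2 -71.9  -0.1]
  return _methods._mean(a, axis=axis, dtype=dtype,
  ret = um.true_divide(
```

View pics/c2.png

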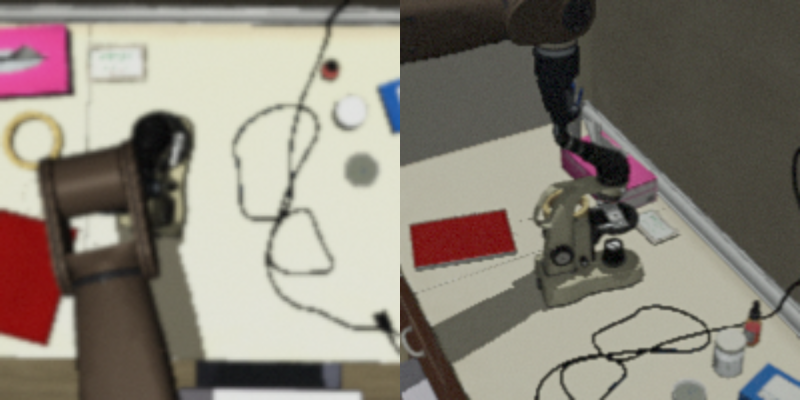

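Request:
move_arm(rows=[[[0.6,0,-0.2],[0,-4,0],255],[[1.3,0,-0.3],[0,-8,0],255],[[1.9,0,-0.4],[0,-12,0],255],[[2.6,0,-0.5],[0,-16,0],255],[[3.3,0,-0.5],[0,-20,0],255],[[3.9,0,-0.4],[0,-24,0],255],[[4.6,0,-0.3],[0,-28,0],255],[[5.2,0,-0.2],[0,-32,0],255],[[5.8,0,0],[0,-36,0],255],[[6.5,0,0.2],[0,-40,0],255],[[7.1,0,0.5],[0,-44,0],255],[[7.7,0,0.8],[0,-48,0],255],[[8.2,0,1.1],[0,-52,0],255],[[8.8,0,1.5],[0,-56,0],255],[[9.3,0,1.9],[0,-60,0],255],[[9.8,0,2.4],[0,-64,0],255],[[10.1,0,2.8],[0,-67,0],255],[[10.1,0,2.8],[0,-67,0],255]])

```text
clock: 7.03
tcp_pos: [0.5103, 0.1092, 0.3251]
tcp_rot: [[0.921, -0.001, 0.39], [-0.39, -0.0, 0.921], [-0.001, -1.0, -0.001]]
wrist_force: [-1.2, 2.0, 0.2]
finger_gap: 0.0
```

Run:
```python
from h import *
for n in("top","side"):
    im,d=env.camera(n); cv2.imwrite(f"pics/{n}3.png",im); np.save(f"{n}3.npy",d)
a,b=cv2.imread("pics/top3.png"),cv2.imread("pics/side3.png")
cv2.imwrite("pics/c3.png",np.hstack([cv2.resize(a[130:280,160:310],(400,400)),cv2.resize(b[60:260,150:350],(400,400))]))
s=env.state();print(s["clock"],s["tcp_pos"],s["wrist_force"]);p0=s["tcp_pos"];R0=s["tcp_rot"]
print(R0.round(3))
for n in("top","side"):
    r=env.masks_of(n,"eyepiece")
    if r:
        P=pts(n,np.load(n+"3.npy"),r[0]["pixels"])
        for a in np.arange(.26,.36,.015):
          q=P[(P[:,2]>a)&(P[:,2]<a+.015)];
          if len(q)>4:print(n,len(q),q.mean(0).round(3))
```

```text
7.1333 [0.51027542 0.10912128 0.32512399] [-0.3161238   0.51049933  0.46176874]
[[ 0.92  -0.     0.391]
 [-0.391 -0.001  0.92 ]
 [ 0.    -1.    -0.001]]
top 22 [0.586 0.178 0.283]
top 8 [0.579 0.171 0.294]
side 47 [0.555 0.156 0.267]
side 17 [0.554 0.147 0.281]
side 12 [0.543 0.129 0.297]
side 7 [0.538 0.111 0.313]
side 8 [0.526 0.098 0.329]
side 34 [0.531 0.085 0.344]
side 33 [0.533 0.091 0.355]
```

View pics/c3.png

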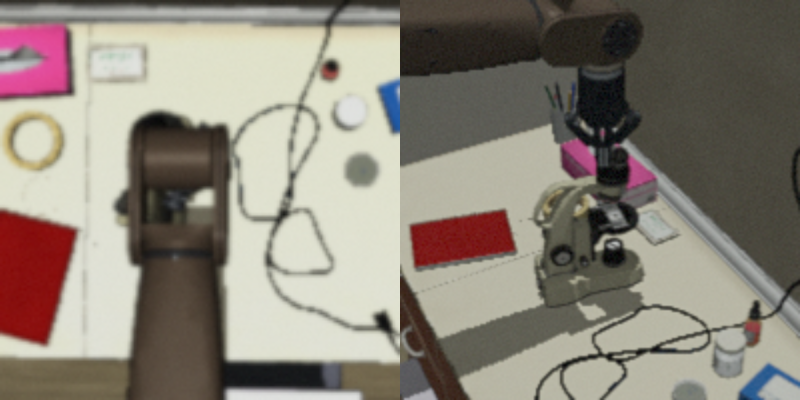

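Request:
move_arm(rows=[[[-0.5,0,0],[0,0,0],255],[[-1.5,0,0],[0,0,0],255],[[-3,0,0],[0,0,0],255],[[-3.2,-3,0],[0,0,0],255],[[-3.2,-6,0],[0,0,0],255],[[-3.2,-9,0],[0,0,0],255],[[-4.5,-10,2.5],[0,0,0],255],[[-6,-10,5.5],[0,0,0],255],[[-7.5,-10,8.5],[0,0,0],255],[[-9,-10,11.5],[0,0,0],255],[[-10.5,-10,14.5],[0,0,0],255],[[-12.5,-10,17.5],[0,0,0],255],[[-12.5,-10,17.5],[0,0,0],255],[[-12.5,-10,17.5],[0,0,0],255]])

```text
clock: 8.4
tcp_pos: [0.4619, 0.3208, 0.4251]
tcp_rot: [[0.922, -0.0, 0.386], [-0.386, -0.001, 0.922], [0.0, -1.0, -0.001]]
wrist_force: [0.6, -0.1, 0.1]
finger_gap: -0.0002
```

Run:
```python
from h import *
for n in("top","side"):
    im,d=env.camera(n); cv2.imwrite(f"pics/{n}4.png",im); np.save(f"{n}4.npy",d)
a,b=cv2.imread("pics/top4.png"),cv2.imread("pics/side4.png")
cv2.imwrite("pics/c4.png",np.hstack([cv2.resize(a[130:280,200:350],(400,400)),cv2.resize(b[60:260,150:350],(400,400))]))
s=env.state();print(s["clock"],s["tcp_pos"],s["wrist_force"])
N=pts("top",np.load("top4.npy"),env.masks_of("top","teal_notebook")[0]["pixels"])
N=np.array(cv2.minAreaRect(N[abs(N[:,2]-.016)<.012][:,:2].astype(np.float32))[0]);print("notebook",N)
for n in("top","side"):
    r=env.masks_of(n,"eyepiece")
    if not r: continue
    P=pts(n,np.load(n+"4.npy"),r[0]["pixels"])
    for a in np.arange(.26,.36,.015):
      q=P[(P[:,2]>a)&(P[:,2]<a+.015)]
      if len(q)>4:print(n,len(q),q.mean(0).round(3))
    q=P[P[:,2]>.29]; l=cv2.fitLine(q[:,:2].astype(np.float32),cv2.DIST_HUBER,0,.01,.01).ravel();g=np.degrees(np.arctan2(l[1],l[0]));print(n,"tube dir",g%180+180)
    e=P[(P[:,2]>.33)&(P[:,2]<.362)][:,:2].mean(0)
    for A in ((.572,.180),):
        A=np.array(A);u=(e-A)/np.linalg.norm(e-A);dd=N-A
        print(n,"eyepiece",e.round(3),"r",np.linalg.norm(e-A).round(3),"az",np.degrees(np.arctan2(u[1],u[0]))%360,"want",np.degrees(np.arctan2(dd[1],dd[0]))%360,"offset",u[0]*dd[1]-u[1]*dd[0])
```

```text
8.5 [0.46275016 0.3189821  0.42544489] [1.05628727 0.79468639 0.21679194]
notebook [ 0.34167796 -0.38868028]
top 35 [0.566 0.194 0.269]
top 62 [0.57  0.186 0.283]
top 67 [0.562 0.169 0.297]
top 46 [0.553 0.148 0.314]
top 46 [0.549 0.127 0.327]
top 43 [0.537 0.102 0.342]
top 30 [0.537 0.098 0.354]
top tube dir 249.80934
top eyepiece [0.538 0.103] r 0.084 az 246.29057735492424 want 247.95148792588463 offset 0.01778336103544892
side 54 [0.554 0.16  0.267]
side 31 [0.549 0.161 0.282]
side 23 [0.543 0.145 0.297]
side 17 [0.536 0.126 0.314]
side 13 [0.533 0.108 0.328]
side 35 [0.531 0.086 0.345]
side 25 [0.531 0.091 0.355]
side tube dir 261.27817
side eyepiece [0.531 0.088] r 0.1 az 245.9398299582396 want 247.95148792588463 offset 0.021537402970300712
```

View pics/c4.png

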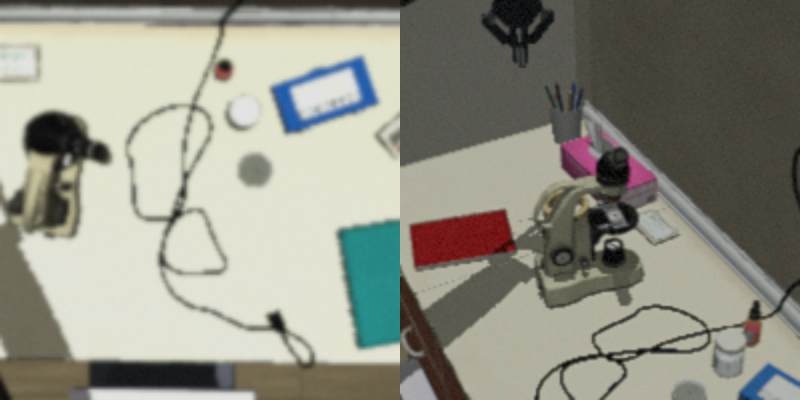

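```bash
python3 -c "
from plant import env
s=env.state();print(s['clock'],abs(s['qd']).max());print(env.hand_in())"
```

```text
8.65 0.24983960289134496
the job is handed in; nothing more can be done
None
```

I swung the eyepiece round by about 76–78° by pushing it sideways with the shut fingertips. It now points over the teal notebook, and I've handed the job in, at about 8.7 s on the clock.

- **Aim:** the last pictures put the notebook's middle at 248° as seen from the swivel axis. The eyepiece points at:
  - about 247°, from the eyepiece's place before and after the swing, which misses the notebook's middle by about 1 cm;
  - 246.3° and 245.9°, from each camera with my first estimate of the axis, which misses by 18 to 22 mm;
  - 249.8°, from the tube line seen from above, which misses by about 2 cm.

  All of these are inside the 60 mm allowed.
- **Disagreement:** the side camera's tube line gave 261°. I set it aside because that camera sees only one flank of the tube, so its line is skewed.
- **Forces:** the largest wrist force reported at the end of a move was about 5 N. I did not see the readings between those points.
- **Other things:** the teal notebook measured within 2 mm of where it was. I saw nothing else shifted in the pictures but did not measure the other items.
- **Arm:** it is clear of everything. The tip is about 0.2 m from the eyepiece and 0.42 m up. One joint still showed a small leftover speed (0.25°/s if in degrees) when I handed in.

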